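# Stow the compass and click the gear case shut

## Robot

A 6-joint arm with a two-finger parallel gripper is mounted at the origin on the work surface. World frame = base frame: x ahead of the robot, y to its left, z up, the work surface at z = 0. Lengths are in m, angles in rad, forces in N, time in s.
With the tool pointing down it reaches from about 0.35 to 0.975 m from the base axis. Payload 4.9 kg.
Tool frame: the origin (TCP) lies midway between the tips of the shut fingers; the grasp point (between the pads) lies 19 mm behind it; z points along the fingers, y is the direction in which the jaws open and shut (so a half turn about z gives the same grasp; the last joint's range is limited). The gripper opens to 85 mm and grips with 20 to 120 N. Pads are 22 mm wide; open, the fingers measure 114 mm over their backs; the gripper's body (76 mm by 85 mm) begins 54 mm behind the grasp point. The pads swing forward as they close: fully open they stand 13 mm farther back than shut.
Start: joints at [1.045, 0.053, 1.613, -0, 1.476, -0.119], TCP at [0.247, 0.574, 0.231] pointing down, gripper open.
Joint ranges: [-3.01, 3.01], [-1.01, 2.22], [0.06, 2.58], [-1.02, 4.17], [0.09, 2.62], [-3.14, 3.14]. Speed limits (rad/s): [2.57, 2.57, 3.14, 3.14, 3.14, 3.14].

## Interface

Orientations are given as a unit quaternion [w, x, y, z].
In Python, from plant import state, grab_frame, camera_params, job_done, boxes_of gives the robot as it stands.
- The arm moves only by the tool step_arm, never from a script. Its argument "steps" is a list of rows, each a list of 4 numbers: the shift along the tool's x, y, z in mm, then the turn about the tool's z in degrees. A call has 1 to 8 rows; each row shifts and turns the pose as measured when the row begins, along the tool's axes as they then stand; what a row does not reach is not made up. A row lasts 1/10 s, in which the tool goes at most 50 mm and 8.59 degrees, less where a joint would pass 70% of its speed; a pose out of reach is approached as far as the arm can. A call is refused whole if a number of a shift passes 50 or a number of a turn 8.59, either way. A call with a gripper value outside its range is refused whole. "claw" is the opening in per cent of the stroke, from 0 (shut) to 100 (fully open), set as the call begins (left out, the last holds). The fingers move at their own pace and stop on an object; the grip force is fixed at half the most. Time passes only in rows, so rows that do not move let the fingers close. It gives the time, the measured TCP pose, the force and the opening at its end, in the units of the state.
- state(): the state, without advancing time (a new reading comes with each control period).
- grab_frame(name): name is "scene" or "top" or "wrist"; returns (picture, depth): 400x640x3 uint8, red, green, blue; 400x640 float32, m along the optical axis (not along the pixel's ray), 0 where there is no reading.
- camera_params(name): a dict with "mtx" (3x3 intrinsics, pixels), "extrinsics" (4x4, takes a point from camera to world coordinates); the wrist camera has in their place "T_tool_cam" (4x4, takes a point from camera to tool coordinates, whose origin is the TCP and whose axes are the flange's). Camera axes: x right, y down, z forward; pixel columns grow to the right and rows downward; lengths in m; the calibration is good to about 2 mm. The wrist camera is an equidistant fisheye: a pixel r from the principal point sees the ray r / f radians off the axis. A picture is of the moment at which its call begins: read the wrist's pose just before it. camera_params takes no time and is no camera call.
- job_done(): hands the job in, once; it reports no verdict.
Trained networks look in the newest picture that a camera, given by its name, has taken for a name from the list of things; names that differ only in an ending like _2 or _b are one class to them, and where a whole thing is asked for, a point or a joint stands for the part that bears it (a point fixed in the world has none). Each returns a list of dicts, best first, with "p" (0 to 1); they miss things now and then, are a little off and sometimes report something else, mostly with a low value. They report only what shows in the picture. A call takes as long as a camera call. They do not tell look-alikes from the thing itself.
- boxes_of(camera, label): "box" ([left, top, width, height] in pixels, round what is visible of it).
The state is a dict: "time": time; "joint_pos": joint angles; "joint_vel": joint speeds; "joint_efforts": joint torques, N m; "tool_pos": TCP position; "tool_rot": TCP orientation; "contact_force": force on the tool from outside, world axes, zero at the start; "ft_torque": the same for the moment, N m; "gripper_width": opening from 0.0 (shut) to 1.0 (fully open).
Only numpy, scipy, OpenCV 4.12 (cv2) and the standard library are available. Lean on these libraries where they do the work, as an engineer would, in place of code of your own. Each camera call takes 0.05 s, during which the arm holds its last target. There are 200 camera calls.

## Task

Lay the white compass flat, dial up, in the open orange gear case, then swing the case's lid over and press its free edge down until the spring catch clicks and holds it shut by itself. Press gently and by feel, since the catch breaks if the lid is forced on past the click, and leave the other things on the shelf where they are.

Things in the scene. Friction and masses are not known exactly. Their poses are not given: they have to be found in the camera images.
- compass_center (a point): Round white pocket compass, a flat disc 46 mm in diameter and 16 mm high, 60 g, loose, lying flat on the shelf with its dial (red and black needle) up. The point is its centre, half-way up; z points up out of the dial.
- case: Orange gear case fixed to the shelf: open box 130 (x) by 180 (y) mm, rim 55 mm high, walls and floor 4 mm. Origin: centre of its underside; x points from hinge side to catch side, y along the hinge, z up. Two black spring buffers 8 mm thick stand in the catch-side corners (x 52, y +-78, tops at 77 mm). A black catch block is outside the middle of the catch-side wall (to x 83), lower than the lid.
- lid (a joint): Angle (rad) of the lid: 0 level and shut, grows as it opens, 1.57 upright, stops at 1.95. A little stiff: it stays where it stands open, sinks slowly lower down. Unlatched, the buffers lift it to rest at about 0.12; latched, it rests anywhere from -0.06 to 0.06, as the catch height differs between cases by up to 7 mm either way and is not measured.
- lid_hinge (a point): Middle of the lid's hinge axis, which runs along the case's y, 65 mm from the case's centre and 62 mm above the shelf. The lid is a plate 180 mm wide that reaches 131 mm from the hinge to its free edge; its outer face is 6 mm above the axis when shut.
- lid_press (a point): Centre of the top of the black press pad (22 by 60 mm) at the middle of the lid's free edge, 120 mm from the hinge axis along the lid, 8 mm square to it; z points out of the lid's outer face. Pressed here, the lid passes the catch at roughly 8 to 12 N; the push then drops as it clicks, and about 3 mm lower the lid meets a hard stop. More than 20 N on the lid breaks the catch.
- headlamp: Purple headlamp, about 45 by 74 by 38 mm, bystander; origin at the centre of its underside.
- carabiner: Steel locking carabiner lying flat, about 107 by 61 by 16 mm, bystander; origin near the centre of its underside.
- cup: Green silicone cup, 76 mm across the rim and 75 mm high, bystander; origin at the centre of its underside.
There are look-alikes about, which are no part of the job. Of the things shaped like the part that bears compass_center, the white one is meant.

How it is judged:
On the way, in this order (a step that is already met when the one before it is completed fails the run):
1. the compass lies flat in the case, let go, with the lid still open (x of compass_center in the frame of case between -0.062 and 0.062 m and y of compass_center in the frame of case between -0.087 and 0.087 m and z of compass_center in the frame of case below 0.02 m and angle between compass_center's own z axis and vertical below 0.3 rad and contact force between the fingers and compass below 0.05 N and value of joint lid above 1 rad), for 0.2 s.
2. the lid is swung over until it is nearly shut (value of joint lid below 0.3 rad), for 0.05 s.
At the end, for the whole second after the job is handed in: The lid is held shut by the catch on its own (lid angle below 0.075 rad and at rest; unlatched, it is lifted to about 0.12), and the compass lies at rest, flat and dial up (within 0.3 rad), on the floor of the case (value of joint lid below 0.075 rad and velocity of joint lid between -0.05 and 0.05 rad/s and x of compass_center in the frame of case between -0.062 and 0.062 m and y of compass_center in the frame of case between -0.087 and 0.087 m and z of compass_center in the frame of case below 0.02 m and angle between compass_center's own z axis and vertical below 0.3 rad and linear speed of compass below 0.02 m/s); the robot touches nothing.
It fails at once if the lid is forced: more than 20 N on it (contact force between any of the fingers, the arm and lid above 20 N).
It fails at once if the headlamp is shifted by more than 20 mm (distance of headlamp from where it was at the start of the episode above 0.02 m).
It fails at once if the carabiner is shifted by more than 20 mm (distance of carabiner from where it was at the start of the episode above 0.02 m).
It fails at once if the cup is shifted by more than 20 mm (distance of cup from where it was at the start of the episode above 0.02 m).
It also fails if it takes over 64 s, if anything falls off the work surface, if the arm or the gripper's body presses on something with over 40 N, if the wrist force passes 120 N, or if a joint passes its speed limit or range.

## Working session

There is one attempt and no reset: what is moved stays moved. The work goes in short steps, Python scripts to look and compute and a tool call to move; the robot and the scene stay as the last step left them, time stands still between calls to the robot, and variables do not carry over. Pictures are saved under pics/ and viewed, about 8 in all and at most 12, crops included, and the job is handed in when it is done.

Besides the shell and the picture viewer there is one more tool, called after "Call:" by a JSON object that holds its "method" and its "body", one argument or row to a line. step_arm: Moves the arm, as the interface text tells. Its arguments: {"type":"object","properties":{"steps":{"type":"array"},"claw":{"type":"number"}},"required":["steps"]}

```bash
mkdir -p pics; cat > h.py <<'E'
import numpy as np, cv2
from plant import *
from scipy.spatial.transform import Rotation as R
def w(cam,u,v,d):
    p=camera_params(cam);K=p["mtx"];K=np.array(K)
    c=np.array([(u-K[0,2])/K[0,0]*d,(v-K[1,2])/K[1,1]*d,d,1]);return (np.array(p["extrinsics"])@c)[:3]
def cloud(cam,dep):
    p=camera_params(cam);K=np.array(p["mtx"]);v,u=np.mgrid[:400,:640]
    c=np.stack([(u-K[0,2])/K[0,0]*dep,(v-K[1,2])/K[1,1]*dep,dep,np.ones_like(dep)],-1)
    return (c@np.array(p["extrinsics"]).T)[...,:3]
E
python3 - <<'E'
from h import *
s=state();print(s)
for c in("top","scene"):
    im,d=grab_frame(c);cv2.imwrite(f"pics/{c}0.png",im[...,::-1]);np.save(f"{c}.npy",d);P=cloud(c,d)
    for l in("compass_center","case","lid","lid_press","headlamp","carabiner","cup"):
        for b in boxes_of(c,l)[:4]:
            x,y,ww,hh=b["box"];u,v=int(x+ww/2),int(y+hh/2)
            print(c,l,round(b["p"],2),np.round(b["box"]),P[min(v,399),min(u,639)].round(3))
E
```

```text
{'time': 0.0, 'joint_pos': array([ 1.04499078e+00,  5.33431445e-02,  1.61428066e+00,  1.48775988e-05,
        1.47598386e+00, -1.18968085e-01]), 'joint_vel': array([-1.88468202e-03,  1.84619593e-04,  8.93617998e-05,  1.77008572e-03,
        1.26249448e-04,  3.16183061e-04]), 'joint_efforts': array([-1.09400153e-03, -3.93686914e+01, -3.70174491e+01, -2.15671839e-04,
        7.05293191e-03, -7.60862413e-07]), 'tool_pos': array([0.24698482, 0.57346194, 0.23007948]), 'tool_rot': array([-3.26231819e-04,  2.02019344e-01,  9.79381014e-01, -9.53252683e-04]), 'contact_force': array([-0.2144615, -0.6041446, -0.2297898]), 'ft_torque': array([ 0.05208063, -0.0498979 ,  0.01914308]), 'gripper_width': 1.0010272988078783}
top compass_center 0.89 [157. 148.  22.  15.] [0.655 0.383 0.018]
top compass_center 0.83 [204. 125.  23.  18.] [0.708 0.276 0.014]
top compass_center 0.77 [194. 160.  15.  21.] [0.619 0.306 0.015]
top compass_center 0.62 [238. 148.  18.  24.] [0.647 0.2   0.012]
top case 0.78 [259. 154.  96.  74.] [0.571 0.055 0.003]
top lid 0.58 [256. 222. 100.  12.] [0.466 0.053 0.193]
top lid_
[... 229 characters left out ...]
.004]
scene compass_center 0.63 [410. 203.  18.  15.] [0.625 0.3   0.016]
scene compass_center 0.58 [379. 221.  19.  16.] [0.655 0.2   0.016]
scene compass_center 0.54 [413. 233.  22.  14.] [0.714 0.275 0.017]
scene compass_center 0.51 [443. 204.  13.  16.] [0.656 0.38  0.019]
scene case 0.79 [278. 136.  88. 114.] [0.5   0.068 0.027]
scene lid 0.95 [273. 138.  74.  57.] [0.477 0.043 0.129]
scene lid_press 0.89 [277. 138.  68.  57.] [0.477 0.043 0.129]
scene headlamp 0.77 [187. 191.  28.  26.] [ 0.439 -0.251  0.039]
scene carabiner 0.84 [186. 243.  30.  38.] [ 0.588 -0.285  0.003]
scene cup 0.76 [378. 143.  29.  31.] [0.433 0.308 0.013]
scene cup 0.67 [275. 138.  71.  58.] [0.48  0.042 0.128]
```

```bash
python3 - <<'E'
import cv2
im=cv2.imread("pics/top0.png")[110:280,140:490]
cv2.imwrite("pics/a.png",cv2.resize(im,None,fx=2.28,fy=2.28,interpolation=3))
from h import *
P=cloud("top",np.load("top.npy"))
I=cv2.imread("pics/top0.png")[...,::-1].astype(int)
# rim of case
m=(P[...,2]>.048)&(P[...,2]<.06)&(abs(P[...,1]-.05)<.15)&(P[...,0]>.4)
q=P[m];print(len(q),cv2.minAreaRect((q[:,:2]*1000).astype(np.float32)))
m=(P[...,2]>.17)&(abs(P[...,1]-.05)<.15)
q=P[m];print(len(q),q.min(0),q.max(0))
r=cv2.minAreaRect((q[:,:2]*1000).astype(np.float32));print(r)
for n,(x,y) in dict(a=(.655,.383),b=(.708,.276),c=(.619,.306),d=(.647,.2)).items():
    m=(P[...,2]>.008)&(np.hypot(P[...,0]-x,P[...,1]-y)<.035);q=P[m];print(n,q.mean(0).round(4),(q.max(0)-q.min(0)).round(3),I[m].mean(0))
E
```

```text
852 ((673.8370361328125, 25.723800659179688), (204.9796600341797, 392.86285400390625), 78.55728149414062)
1633 [ 0.38693633 -0.04067636  0.17002058] [0.4732011  0.13792638 0.92082688]
((431.9146728515625, 51.600379943847656), (177.85162353515625, 86.56895446777344), 84.93347930908203)
a [0.6537 0.3846 0.0145] [0.043 0.045 0.012] [94.70805369 52.82550336 29.55704698]
b [0.7061 0.2755 0.0146] [0.044 0.044 0.011] [94.72563177 52.01805054 28.37906137]
c [0.6189 0.2971 0.0147] [0.044 0.045 0.01 ] [183.81292517 166.46938776 140.94217687]
d [0.6463 0.2017 0.0147] [0.043 0.043 0.011] [97.77192982 55.23859649 31.04912281]
```

View pics/a.png

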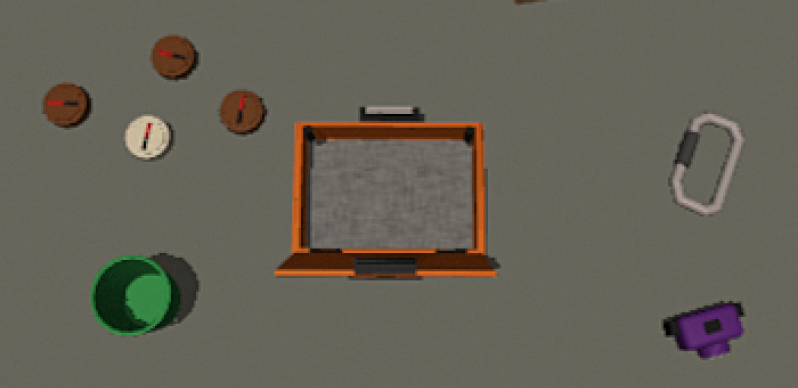

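The picture shows four compass-shaped discs. Three are brown, at crop (67,104), (174,57) and (242,111), and the white one is at (148,136), top pixel about (205,170). I choose the white one, world (0.619, 0.297). The catch is on the far (+x) side, and the lid stands upright on the robot side.

```bash
python3 - <<'E'
from h import *
P=cloud("top",np.load("top.npy"));I=cv2.imread("pics/top0.png")
hsv=cv2.cvtColor(I,cv2.COLOR_BGR2HSV);o=(hsv[...,1]>150)&(hsv[...,0]<15)
m=(P[...,2]>.046)&(P[...,2]<.061)&(P[...,1]>-.1)&(P[...,1]<.18)&(P[...,0]>.4)&(P[...,0]<.7)&o
q=P[m];print(len(q),q[:,2].mean(),q.min(0),q.max(0))
print(cv2.minAreaRect((q[:,:2]*1000).astype(np.float32)))
e=q[q[:,0]>.6];print("catch wall slope",np.polyfit(e[:,1],e[:,0],1),len(e))
S=cloud("scene",np.load("scene.npy"));J=cv2.imread("pics/scene0.png");h2=cv2.cvtColor(J,cv2.COLOR_BGR2HSV)
m=(abs(S[...,1]-.05)<.13)&(S[...,0]<.54)&(S[...,0]>.4)&(S[...,2]>.07)&(S[...,2]<.22)
for lo in np.arange(.07,.21,.02):
    k=m&(S[...,2]>lo)&(S[...,2]<lo+.02);s=S[k];
    if len(s): print(lo.round(2),len(s),np.median(s,0).round(4),s.min(0).round(3),s.max(0).round(3))
m=(abs(P[...,1]-.05)<.13)&(P[...,0]<.54)&(P[...,0]>.4)&(P[...,2]>.16)&(P[...,2]<.25)
s=P[m];print(s.mean(0),s.min(0),s.max(0))
x,y=.619,.297
cv2.imwrite("pics/b.png",cv2.resize(np.hstack([I[140:200,170:250],J[180:240,380:460]]),None,fx=5,fy=5))
E
```

```text
658 0.052605260137889985 [ 0.4942606  -0.04498316  0.04600701] [0.62755839 0.14042582 0.06062729]
((561.4661865234375, 48.38074493408203), (185.43360900878906, 132.4171600341797), 89.37395477294922)
catch wall slope [0.00960808 0.6191773 ] 284
0.07 404 [0.4914 0.0464 0.0798] [ 0.486 -0.041  0.07 ] [0.497 0.139 0.09 ]
0.09 397 [0.4864 0.047  0.0996] [ 0.48  -0.041  0.09 ] [0.493 0.136 0.11 ]
0.11 436 [0.4817 0.0473 0.1203] [ 0.476 -0.041  0.11 ] [0.489 0.138 0.13 ]
0.13 443 [0.4771 0.0462 0.1408] [ 0.47  -0.041  0.13 ] [0.482 0.139 0.15 ]
0.15 461 [0.4723 0.048  0.1602] [ 0.465 -0.041  0.15 ] [0.478 0.139 0.17 ]
0.17 464 [0.4677 0.0413 0.1795] [ 0.457 -0.041  0.17 ] [0.474 0.14  0.19 ]
0.19 130 [0.4715 0.0494 0.1958] [ 0.461 -0.036  0.19 ] [0.477 0.136 0.204]
[0.46403324 0.0491297  0.18759651] [ 0.45716233 -0.04067636  0.16007508] [0.4732011  0.13792638 0.20193791]
```

View pics/b.png

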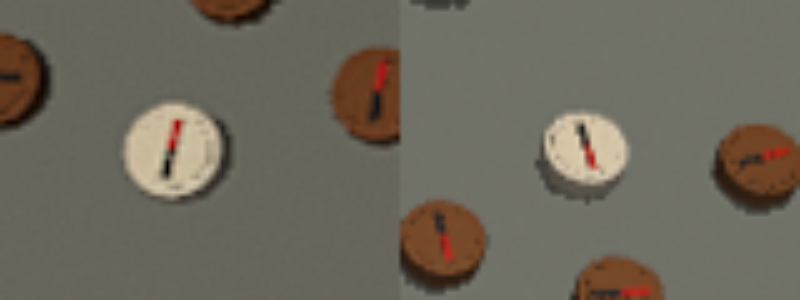

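The crop confirms that the white disc is a lone compass, dial up, with the brown ones about 95 mm away from it. First I square the tool (tool y along world y), then go above it.

Call:
{"method": "step_arm", "body": {
  "steps": [
    [0,0,0,-7.8],
    [0,0,0,-7.8],
    [0,0,0,-7.8],
    [-45,-33,0,0],
    [-45,-33,0,0],
    [-45,-33,0,0],
    [-45,-33,0,0],
    [-45,-33,0,0]
  ],
  "claw": 85
}}

```text
time: 1.6
tool_pos: [0.454, 0.43, 0.2317]
tool_rot: [0.0, -0.016, 1.0, 0.002]
contact_force: [1.0, 1.3, -0.2]
gripper_width: 0.848
```

```bash
python3 -c "
from h import *
s=state();print(s['time'],s['tool_pos'],R.from_quat(s['tool_rot'],scalar_first=True).as_matrix().round(3))"
```

```text
1.6 [0.45399766 0.4300265  0.23174711] [[-0.999 -0.032  0.   ]
 [-0.032  0.999  0.003]
 [-0.     0.003 -1.   ]]
```

Call:
{"method": "step_arm", "body": {
  "steps": [
    [-42,-33,0,1.8],
    [-42,-33,20,0],
    [-42,-33,20,0],
    [-40,-34,20,0],
    [0,0,20,0],
    [0,0,0,0]
  ]
}}

```text
time: 2.2
tool_pos: [0.6095, 0.3067, 0.1597]
tool_rot: [0.003, 0.005, 1.0, 0.003]
contact_force: [-0.0, 0.6, -0.1]
gripper_width: 0.852
```

```bash
cat > wr.py <<'E'
from h import *
def wpt(u,v,z,s):
    p=camera_params("wrist");K=np.array(p["mtx"]);f=K[0,0]
    a=np.array([u-K[0,2],v-K[1,2]]);r=np.hypot(*a);t=r/f
    d=np.r_[a/r*np.sin(t),np.cos(t)] if r>0 else np.array([0,0,1.])
    T=np.array(p["T_tool_cam"]);Rt=R.from_quat(s['tool_rot'],scalar_first=True).as_matrix()
    o=s['tool_pos']+Rt@T[:3,3];D=Rt@T[:3,:3]@d
    return o+D*(z-o[2])/D[2]
E
python3 - <<'E'
from wr import *
s=state();im,d=grab_frame("wrist");cv2.imwrite("pics/w1.png",im[...,::-1])
print(s['time'],s['tool_pos'],s['tool_rot'])
hsv=cv2.cvtColor(im,cv2.COLOR_RGB2HSV)
for b in boxes_of("wrist","compass_center"):
    x,y,w_,h_=map(int,b["box"]);print(b,wpt(x+w_/2,y+h_/2,.014,s).round(4),im[y:y+h_,x:x+w_].mean((0,1)))
E
```

```text
2.2 [0.60945119 0.30670002 0.15968029] [0.00295922 0.00455077 0.99998179 0.00263515]
{'box': [273.5, 259.3, 44.3, 40.1], 'p': 0.85} [0.707  0.2775 0.014 ] [97.11818182 63.67272727 41.45284091]
{'box': [376.1, 210.0, 45.6, 46.1], 'p': 0.84} [0.6558 0.3849 0.014 ] [114.7942029   79.6173913   54.26859903]
{'box': [199.8, 204.8, 44.0, 43.5], 'p': 0.67} [0.646  0.2033 0.014 ] [71.92336152 50.73784355 34.91966173]
{'box': [287.9, 177.6, 48.4, 47.7], 'p': 0.61} [0.6205 0.2965 0.014 ] [141.83466312 135.83687943 120.08067376]
```

View pics/w1.png

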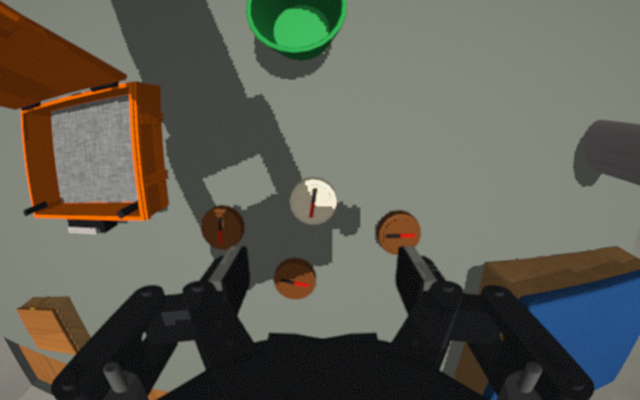

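The wrist view shows the white compass at (312,201) between the brown ones at (222,227), (398,232) and (295,279). It works out at (0.6205, 0.2965), which agrees with the top camera.

Call:
{"method": "step_arm", "body": {
  "steps": [
    [-10,-10,30,0.5],
    [-1,0,40,0],
    [0,0,40,0],
    [0,0,20,0],
    [0,0,0,0]
  ]
}}

```text
time: 2.8
tool_pos: [0.6282, 0.3072, 0.0439]
tool_rot: [0.015, 0.004, 1.0, 0.008]
contact_force: [-0.9, 0.0, 0.1]
gripper_width: 0.854
```

Call:
{"method": "step_arm", "body": {
  "steps": [
    [0,0,0,0],
    [0,0,0,0]
  ]
}}

```text
time: 3.0
tool_pos: [0.6292, 0.3095, 0.048]
tool_rot: [0.018, 0.003, 1.0, 0.008]
contact_force: [0.5, 0.4, -0.8]
gripper_width: 0.851
```

```bash
python3 -c "
from h import *
s=state();print(s['time'],s['tool_pos'],s['joint_vel'].round(3),R.from_quat(s['tool_rot'],scalar_first=True).as_matrix().round(3))"
```

```text
3.0 [0.62917401 0.30948733 0.0479817 ] [ 0.009 -0.023 -0.02   0.     0.002 -0.001] [[-0.999  0.006  0.035]
 [ 0.006  1.     0.017]
 [-0.035  0.017 -0.999]]
```

Call:
{"method": "step_arm", "body": {
  "steps": [
    [5,-7,0,0],
    [5,-6,0,0],
    [0,0,12,0],
    [0,0,12,0],
    [0,0,0,0]
  ]
}}

```text
time: 3.5
tool_pos: [0.6224, 0.2973, 0.0287]
tool_rot: [0.022, 0.003, 1.0, 0.01]
contact_force: [-0.1, -0.8, -0.4]
gripper_width: 0.85
```

Call:
{"method": "step_arm", "body": {
  "steps": [
    [2,0,12,0],
    [1,0,11,0],
    [0,0,4,0],
    [0,0,0,0]
  ]
}}

```text
time: 3.9
tool_pos: [0.6194, 0.2975, -0.0032]
tool_rot: [0.021, 0.003, 1.0, 0.01]
contact_force: [-0.1, -0.1, 1.2]
gripper_width: 0.849
```

Call:
{"method": "step_arm", "body": {
  "steps": [
    [0,0,-4,0],
    [0,0,0,0],
    [0,0,0,0],
    [0,0,0,0],
    [0,0,0,0],
    [0,0,0,0]
  ],
  "claw": 20
}}

```text
time: 4.5
tool_pos: [0.6206, 0.298, 0.003]
tool_rot: [0.022, 0.003, 1.0, 0.01]
contact_force: [-0.2, -1.1, -0.8]
gripper_width: 0.508
```

Call:
{"method": "step_arm", "body": {
  "steps": [
    [0,0,-20,0],
    [0,0,-30,0],
    [0,0,-30,0],
    [0,0,-25,0],
    [0,0,0,0]
  ]
}}

```text
time: 5.0
tool_pos: [0.6137, 0.295, 0.1079]
tool_rot: [0.019, 0.003, 1.0, 0.009]
contact_force: [1.3, 0.4, 0.4]
gripper_width: 0.509
```

```bash
python3 - <<'E'
from wr import *
s=state();print(s['time'],s['tool_pos'],s['gripper_width']);print(np.array(camera_params("wrist")["T_tool_cam"]).round(3))
im,d=grab_frame("wrist");t,d2=grab_frame("top")
t=cv2.resize(t[110:260,130:370],(640,400))
cv2.imwrite("pics/w2.png",cv2.resize(np.vstack([im,t])[...,::-1],(480,600)))
E
```

```text
5.0 [0.61369003 0.29503919 0.1079209 ] 0.5086636232515293
[[-0.    -0.963 -0.268  0.068]
 [ 1.    -0.    -0.     0.   ]
 [ 0.    -0.268  0.963 -0.143]
 [ 0.     0.     0.     1.   ]]
```

View pics/w2.png

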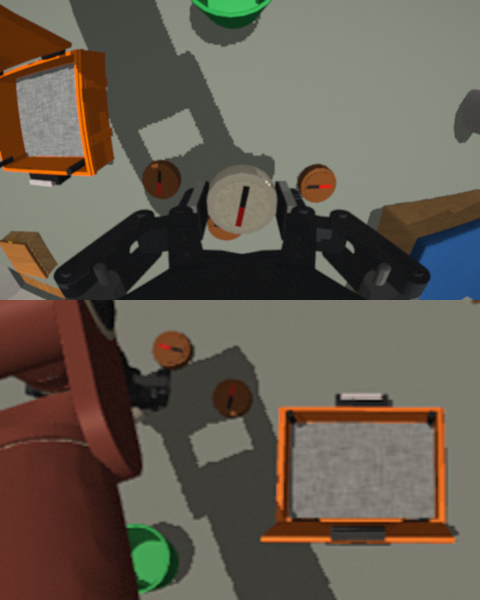

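The gripper holds the compass, dial up, at wrist (240,200). The case in the top crop is clear. I carry it over now.

Call:
{"method": "step_arm", "body": {
  "steps": [
    [3,-30,0,0],
    [4,-35,0,0],
    [4,-35,0,0],
    [4,-35,0,0],
    [4,-35,0,0],
    [4,-35,0,0],
    [4,-30,0,0],
    [0,0,0,0]
  ]
}}

```text
time: 5.9
tool_pos: [0.57, 0.0511, 0.0767]
tool_rot: [0.0, 0.001, 1.0, 0.006]
contact_force: [0.2, 0.7, -0.1]
gripper_width: 0.506
```

Call:
{"method": "step_arm", "body": {
  "steps": [
    [-7,-2,0,0],
    [-6,0,15,0],
    [0,0,15,0],
    [0,0,15,0],
    [0,0,0,0]
  ]
}}

```text
time: 6.4
tool_pos: [0.5807, 0.0519, 0.0231]
tool_rot: [-0.004, 0.0, 1.0, 0.007]
contact_force: [-0.6, 0.5, -0.7]
gripper_width: 0.513
```

Call:
{"method": "step_arm", "body": {
  "steps": [
    [0,0,8,0],
    [0,0,4,0],
    [0,0,0,0],
    [0,0,0,0]
  ]
}}

```text
time: 6.8
tool_pos: [0.5804, 0.0532, 0.0098]
tool_rot: [-0.004, -0.0, 1.0, 0.007]
contact_force: [-0.3, -0.0, 0.1]
gripper_width: 0.509
```

Call:
{"method": "step_arm", "body": {
  "steps": [
    [0,0,2,0],
    [0,0,0,0],
    [0,0,0,0],
    [0,0,0,0]
  ],
  "claw": 80
}}

```text
time: 7.2
tool_pos: [0.5823, 0.0531, 0.0101]
tool_rot: [-0.002, -0.0, 1.0, 0.007]
contact_force: [0.3, -0.1, -0.9]
gripper_width: 0.796
```

Call:
{"method": "step_arm", "body": {
  "steps": [
    [0,0,-20,0],
    [0,0,-30,0],
    [0,0,-40,0],
    [0,0,-40,0],
    [0,0,-40,0],
    [0,0,-30,0],
    [0,0,0,0]
  ]
}}

```text
time: 7.9
tool_pos: [0.5822, 0.0499, 0.2175]
tool_rot: [-0.003, -0.0, 1.0, 0.007]
contact_force: [-0.3, -0.2, 1.0]
gripper_width: 0.8
```

```bash
python3 - <<'E'
from wr import *
s=state();print(s['time'],s['tool_pos'],s['tool_rot'].round(3))
im,d=grab_frame("wrist");t,d2=grab_frame("scene");np.save("s2.npy",d2)
t=cv2.resize(t[110:270,240:496],(640,400))
cv2.imwrite("pics/w3.png",cv2.resize(np.vstack([im,t])[...,::-1],(480,600)))
for b in boxes_of("wrist","compass_center"):
    x,y,w_,h_=b["box"];print(b,wpt(x+w_/2,y+h_/2,.018,s).round(4))
S=cloud("scene",d2)
m=(abs(S[...,1]-.05)<.1)&(S[...,0]<.52)&(S[...,0]>.44)
for lo in (.08,.12,.16):
    k=m&(S[...,2]>lo)&(S[...,2]<lo+.02);print(lo,np.median(S[k],0).round(4))
E
```

```text
7.9 [0.58220083 0.04987672 0.21753952] [-0.003 -0.     1.     0.007]
{'box': [466.2, 253.6, 32.7, 34.4], 'p': 0.97} [0.7073 0.2756 0.018 ]
{'box': [529.7, 213.0, 26.3, 36.9], 'p': 0.87} [0.653  0.3746 0.018 ]
{'box': [299.6, 159.7, 45.1, 44.2], 'p': 0.73} [0.584  0.0526 0.018 ]
{'box': [422.5, 213.5, 33.0, 37.2], 'p': 0.66} [0.647  0.1987 0.018 ]
0.08 [0.489  0.0442 0.0894]
0.12 [0.4797 0.0575 0.1295]
0.16 [ 0.4699 -0.0154  0.1701]
```

View pics/w3.png

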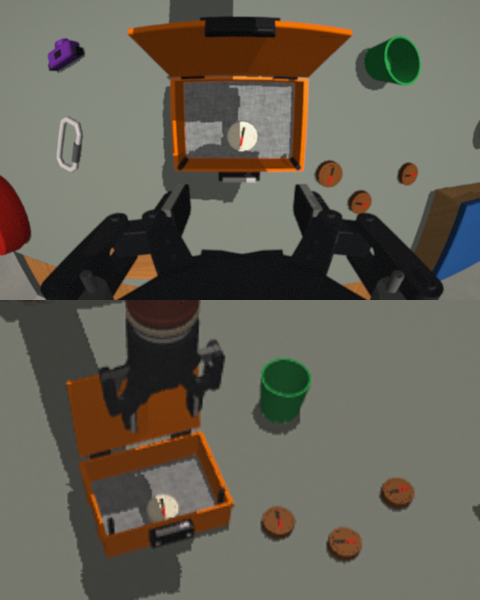

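The compass lies in the case, dial up, at wrist (242,136), which is (0.584, 0.053) in the world. The lid is still open at about 1.8 rad. Next I go over and behind the lid.

Call:
{"method": "step_arm", "body": {
  "steps": [
    [0,0,-35,0],
    [0,0,-35,0],
    [25,0,0,0],
    [30,0,0,0],
    [30,0,0,0],
    [30,0,0,0],
    [30,0,0,0],
    [0,0,0,0]
  ],
  "claw": 0
}}

```text
time: 8.85
tool_pos: [0.4227, 0.0493, 0.2651]
tool_rot: [-0.028, 0.0, 1.0, 0.008]
contact_force: [0.9, 0.5, 0.5]
gripper_width: -0.002
```

Call:
{"method": "step_arm", "body": {
  "steps": [
    [8,0,20,0],
    [0,0,25,0],
    [0,0,25,0],
    [0,0,20,0],
    [0,0,0,0]
  ]
}}

```text
time: 9.35
tool_pos: [0.407, 0.051, 0.1642]
tool_rot: [-0.033, 0.0, 0.999, 0.009]
contact_force: [-0.7, 0.1, 0.1]
gripper_width: -0.001
```

Call:
{"method": "step_arm", "body": {
  "steps": [
    [-12,0,0,0],
    [-10,0,-1,0],
    [-8,0,-1,0],
    [-6,0,-1,0],
    [-6,0,-1,0]
  ]
}}

```text
time: 9.85
tool_pos: [0.4506, 0.0509, 0.1631]
tool_rot: [-0.037, 0.001, 0.999, 0.009]
contact_force: [-1.0, 0.3, 0.4]
gripper_width: 0.001
```

Call:
{"method": "step_arm", "body": {
  "steps": [
    [-6,0,-1,0],
    [-6,0,-1,0],
    [-6,0,-1,0]
  ]
}}

```text
time: 10.15
tool_pos: [0.4706, 0.0508, 0.1656]
tool_rot: [-0.036, 0.001, 0.999, 0.009]
contact_force: [-0.9, -0.4, 0.2]
gripper_width: -0.003
```

Call:
{"method": "step_arm", "body": {
  "steps": [
    [-8,0,-1,0],
    [-8,0,-1,0],
    [-8,0,-1,0],
    [0,0,0,0]
  ]
}}

```text
time: 10.55
tool_pos: [0.4975, 0.0507, 0.1669]
tool_rot: [-0.036, 0.001, 0.999, 0.009]
contact_force: [0.5, -0.3, 0.2]
gripper_width: 0.001
```

```bash
cat > lid.py <<'E'
from wr import *
s=state();print(s['time'],s['tool_pos'],s['contact_force'].round(2),s['tool_rot'].round(3))
for c in("scene","top"):
    t,d=grab_frame(c);S=cloud(c,d);h=cv2.cvtColor(t,cv2.COLOR_RGB2HSV)
    m=(h[...,1]>150)&(h[...,0]<15)&(S[...,1]>-.04)&(S[...,1]<.136)&(S[...,0]<.66)&(S[...,0]>.44)&(S[...,2]>.075)
    q=S[m];print(c,len(q))
    if len(q)>30:
        a=np.arctan2(q[:,2]-.062,q[:,0]-.496);print("theta",np.percentile(a,[10,50,90]).round(3),"max",np.percentile(q,98,axis=0).round(3))
    cv2.imwrite("pics/L_%s.png"%c,t[...,::-1])
E
python3 lid.py
```

```text
10.55 [0.49749835 0.0507037  0.16687821] [ 0.52 -0.26  0.23] [-0.036  0.001  0.999  0.009]
scene 1644
theta [1.367 1.386 1.523] max [0.533 0.131 0.495]
top 6686
theta [1.47  1.573 1.656] max [0.548 0.103 0.5  ]
```

Call:
{"method": "step_arm", "body": {
  "steps": [
    [-8,0,0,0],
    [-8,0,0,0],
    [-8,0,1,0],
    [-8,0,2,0],
    [-8,0,3,0]
  ]
}}

```text
time: 11.15
tool_pos: [0.5385, 0.0509, 0.1574]
tool_rot: [-0.036, 0.001, 0.999, 0.009]
contact_force: [-0.3, 0.2, 0.7]
gripper_width: -0.0
```

Call:
{"method": "step_arm", "body": {
  "steps": [
    [-7,0,3,0],
    [-7,0,4,0],
    [-6,0,5,0],
    [-6,0,6,0]
  ]
}}

```text
time: 11.55
tool_pos: [0.5663, 0.0512, 0.136]
tool_rot: [-0.036, 0.001, 0.999, 0.009]
contact_force: [-0.3, 0.1, 0.5]
gripper_width: 0.001
```

```bash
python3 lid.py; python3 -c "
import cv2
cv2.imwrite('pics/d.png',cv2.resize(cv2.imread('pics/L_scene.png')[110:270,230:450],None,fx=3,fy=3))"
```

```text
11.55 [0.56633504 0.05120983 0.13599878] [-0.35  0.06  0.47] [-0.036  0.001  0.999  0.009]
scene 977
theta [0.717 0.765 1.61 ] max [0.615 0.132 0.488]
top 9557
theta [1.314 1.466 1.675] max [0.612 0.102 0.5  ]
```

View pics/d.png

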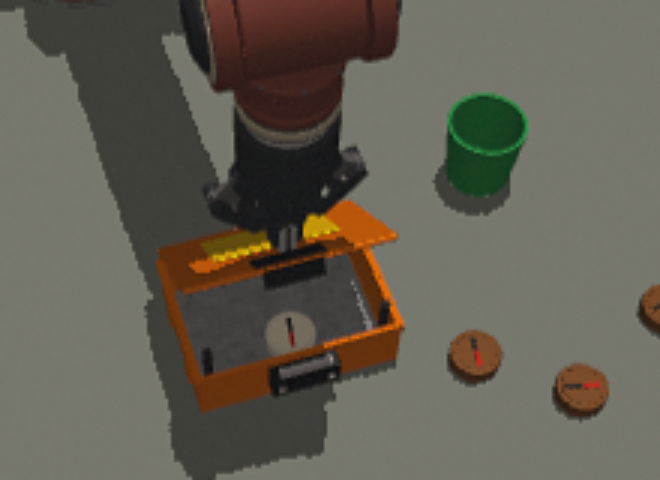

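The lid is at about 0.75 rad and following the fingers. The compass is undisturbed at (290,332). I continue down.

Call:
{"method": "step_arm", "body": {
  "steps": [
    [-7,0,5,0],
    [-7,0,6,0],
    [-6,0,6,0],
    [-5,0,6,0]
  ]
}}

```text
time: 12.05
tool_pos: [0.5907, 0.0517, 0.1092]
tool_rot: [-0.036, 0.001, 0.999, 0.009]
contact_force: [-1.4, 0.2, -0.2]
gripper_width: 0.002
```

Call:
{"method": "step_arm", "body": {
  "steps": [
    [-6,0,4,0],
    [-6,0,4,0],
    [-5,0,4,0],
    [-4,0,3,0]
  ]
}}

```text
time: 12.45
tool_pos: [0.612, 0.052, 0.0902]
tool_rot: [-0.037, 0.001, 0.999, 0.009]
contact_force: [-0.0, -0.6, 0.1]
gripper_width: 0.001
```

Call:
{"method": "step_arm", "body": {
  "steps": [
    [0,0,2,0],
    [0,0,2,0]
  ]
}}

```text
time: 12.65
tool_pos: [0.6123, 0.052, 0.0856]
tool_rot: [-0.037, 0.001, 0.999, 0.009]
contact_force: [-0.5, 0.3, 2.0]
gripper_width: 0.002
```

Call:
{"method": "step_arm", "body": {
  "steps": [
    [0,0,1,0]
  ]
}}

```text
time: 12.75
tool_pos: [0.6124, 0.0521, 0.0848]
tool_rot: [-0.037, 0.001, 0.999, 0.009]
contact_force: [0.1, -0.6, 1.6]
gripper_width: 0.0
```

Call:
{"method": "step_arm", "body": {
  "steps": [
    [0,0,1,0]
  ]
}}

```text
time: 12.85
tool_pos: [0.6126, 0.052, 0.0843]
tool_rot: [-0.036, 0.001, 0.999, 0.009]
contact_force: [-0.2, -0.2, 1.3]
gripper_width: -0.002
```

Call:
{"method": "step_arm", "body": {
  "steps": [
    [0,0,1.5,0]
  ]
}}

```text
time: 12.95
tool_pos: [0.6127, 0.052, 0.0833]
tool_rot: [-0.036, 0.001, 0.999, 0.009]
contact_force: [-0.5, -0.6, 2.7]
gripper_width: 0.001
```

Call:
{"method": "step_arm", "body": {
  "steps": [
    [0,0,1.5,0]
  ]
}}

```text
time: 13.05
tool_pos: [0.6128, 0.0521, 0.0822]
tool_rot: [-0.035, 0.001, 0.999, 0.009]
contact_force: [1.3, -0.9, 1.7]
gripper_width: -0.0
```

Call:
{"method": "step_arm", "body": {
  "steps": [
    [0,0,1.5,0]
  ]
}}

```text
time: 13.15
tool_pos: [0.613, 0.052, 0.0811]
tool_rot: [-0.035, 0.001, 0.999, 0.009]
contact_force: [0.5, 0.0, 2.6]
gripper_width: 0.001
```

Call:
{"method": "step_arm", "body": {
  "steps": [
    [0,0,1.5,0]
  ]
}}

```text
time: 13.25
tool_pos: [0.6132, 0.0521, 0.0798]
tool_rot: [-0.034, 0.001, 0.999, 0.009]
contact_force: [1.1, -0.5, 1.8]
gripper_width: 0.002
```

Call:
{"method": "step_arm", "body": {
  "steps": [
    [0,0,1.5,0]
  ]
}}

```text
time: 13.35
tool_pos: [0.6133, 0.0521, 0.0785]
tool_rot: [-0.034, 0.001, 0.999, 0.009]
contact_force: [0.5, 0.2, 2.5]
gripper_width: 0.0
```

Call:
{"method": "step_arm", "body": {
  "steps": [
    [0,0,1.2,0]
  ]
}}

```text
time: 13.45
tool_pos: [0.6135, 0.052, 0.0773]
tool_rot: [-0.034, 0.001, 0.999, 0.009]
contact_force: [2.4, -0.6, 1.7]
gripper_width: 0.0
```

Call:
{"method": "step_arm", "body": {
  "steps": [
    [0,0,1.2,0]
  ]
}}

```text
time: 13.55
tool_pos: [0.6136, 0.052, 0.0762]
tool_rot: [-0.033, 0.001, 0.999, 0.009]
contact_force: [0.7, -0.3, 2.3]
gripper_width: 0.003
```

Call:
{"method": "step_arm", "body": {
  "steps": [
    [0,0,1.2,0]
  ]
}}

```text
time: 13.65
tool_pos: [0.6137, 0.052, 0.075]
tool_rot: [-0.033, 0.001, 0.999, 0.009]
contact_force: [0.8, -0.5, 2.7]
gripper_width: 0.0
```

Call:
{"method": "step_arm", "body": {
  "steps": [
    [0,0,1.2,0]
  ]
}}

```text
time: 13.75
tool_pos: [0.6139, 0.0521, 0.0741]
tool_rot: [-0.033, 0.001, 0.999, 0.009]
contact_force: [0.0, -0.0, 4.4]
gripper_width: -0.001
```

Call:
{"method": "step_arm", "body": {
  "steps": [
    [0,0,1.2,0]
  ]
}}

```text
time: 13.85
tool_pos: [0.6139, 0.052, 0.0735]
tool_rot: [-0.033, 0.001, 0.999, 0.009]
contact_force: [-1.6, -0.1, 8.6]
gripper_width: -0.001
```

Contact with the catch: the force is rising. From here I take single small rows.

Call:
{"method": "step_arm", "body": {
  "steps": [
    [0,0,1,0]
  ]
}}

```text
time: 13.95
tool_pos: [0.6139, 0.052, 0.0734]
tool_rot: [-0.033, 0.0, 0.999, 0.009]
contact_force: [-2.9, 0.1, 7.0]
gripper_width: -0.002
```

Call:
{"method": "step_arm", "body": {
  "steps": [
    [0,0,1.3,0]
  ]
}}

```text
time: 14.05
tool_pos: [0.614, 0.0521, 0.0733]
tool_rot: [-0.033, 0.0, 0.999, 0.009]
contact_force: [-2.9, 0.1, 9.4]
gripper_width: 0.001
```

Call:
{"method": "step_arm", "body": {
  "steps": [
    [0,0,1.5,0]
  ]
}}

```text
time: 14.15
tool_pos: [0.614, 0.052, 0.0731]
tool_rot: [-0.033, 0.0, 0.999, 0.009]
contact_force: [-1.9, -0.7, 8.7]
gripper_width: 0.002
```

Call:
{"method": "step_arm", "body": {
  "steps": [
    [0,0,1.7,0]
  ]
}}

```text
time: 14.25
tool_pos: [0.614, 0.0521, 0.073]
tool_rot: [-0.034, 0.0, 0.999, 0.008]
contact_force: [-2.6, -0.5, 10.8]
gripper_width: -0.003
```

Call:
{"method": "step_arm", "body": {
  "steps": [
    [0,0,1.8,0]
  ]
}}

```text
time: 14.35
tool_pos: [0.614, 0.052, 0.0729]
tool_rot: [-0.034, 0.0, 0.999, 0.008]
contact_force: [-2.6, -0.2, 7.6]
gripper_width: -0.002
```

Call:
{"method": "step_arm", "body": {
  "steps": [
    [0,0,1.9,0]
  ]
}}

```text
time: 14.45
tool_pos: [0.614, 0.052, 0.0727]
tool_rot: [-0.034, 0.0, 0.999, 0.008]
contact_force: [-3.3, 0.4, 11.2]
gripper_width: 0.001
```

Call:
{"method": "step_arm", "body": {
  "steps": [
    [0,0,2.0,0]
  ]
}}

```text
time: 14.55
tool_pos: [0.614, 0.052, 0.0726]
tool_rot: [-0.034, 0.0, 0.999, 0.008]
contact_force: [-4.3, -1.2, 12.2]
gripper_width: 0.003
```

Call:
{"method": "step_arm", "body": {
  "steps": [
    [0,0,-5,0],
    [0,0,-20,0],
    [20,0,-30,0],
    [20,0,-30,0],
    [0,0,0,0]
  ]
}}

```text
time: 15.05
tool_pos: [0.5757, 0.051, 0.1589]
tool_rot: [-0.04, 0.0, 0.999, 0.009]
contact_force: [0.4, -0.0, 0.1]
gripper_width: -0.004
```

```bash
cat > flat.py <<'E'
from wr import *
s=state();print(s['time'],s['tool_pos'],s['contact_force'].round(2),s['tool_rot'].round(3))
t,d=grab_frame("scene");S=cloud("scene",d);h=cv2.cvtColor(t,cv2.COLOR_RGB2HSV)
m=(h[...,1]>150)&(h[...,0]<15)&(S[...,1]>-.035)&(S[...,1]<.13)&(S[...,0]<.623)&(S[...,0]>.51)&(S[...,2]>.055)&(S[...,2]<.12)
q=S[m];p=np.polyfit(q[:,0],q[:,2],1)
for _ in range(3):
    r=q[:,2]-np.polyval(p,q[:,0]);k=abs(r)<.004;p=np.polyfit(q[k,0],q[k,2],1)
print("slope angle",np.arctan(p[0]).round(3),"z at hinge",np.polyval(p,.496).round(4),k.sum())
cv2.imwrite("pics/f%d.png"%int(s['time']*10),cv2.resize(t[110:270,230:450,::-1],None,fx=3,fy=3))
E
python3 flat.py
```

```text
15.05 [0.57565294 0.05098254 0.15893271] [ 0.43 -0.02  0.14] [-0.04   0.     0.999  0.009]
slope angle 0.124 z at hinge 0.0684 1217
```

The lid reads 0.124 rad, so it is unlatched and the catch hasn't clicked. I go back and press a little further.

Call:
{"method": "step_arm", "body": {
  "steps": [
    [-15,0,20,0],
    [-15,0,20,0],
    [-5,0,15,0],
    [0,0,5,0],
    [0,0,0,0]
  ]
}}

```text
time: 15.6
tool_pos: [0.6021, 0.0524, 0.0851]
tool_rot: [-0.046, 0.0, 0.999, 0.009]
contact_force: [-0.8, -1.0, -0.7]
gripper_width: 0.004
```

Call:
{"method": "step_arm", "body": {
  "steps": [
    [-6,0,-2,0],
    [-6,0,-1,0],
    [0,0,1,0],
    [0,0,1.5,0],
    [0,0,1.5,0]
  ]
}}

```text
time: 16.1
tool_pos: [0.6157, 0.0524, 0.0856]
tool_rot: [-0.045, 0.0, 0.999, 0.009]
contact_force: [-1.3, 0.1, 1.5]
gripper_width: 0.003
```

Call:
{"method": "step_arm", "body": {
  "steps": [
    [3,0,-2,0],
    [3,0,0,0],
    [0,0,1.5,0],
    [0,0,1.5,0],
    [0,0,1.5,0],
    [0,0,1.5,0]
  ]
}}

```text
time: 16.7
tool_pos: [0.6097, 0.0524, 0.0834]
tool_rot: [-0.043, 0.0, 0.999, 0.009]
contact_force: [0.3, 0.0, 0.7]
gripper_width: 0.004
```

Call:
{"method": "step_arm", "body": {
  "steps": [
    [0,0,1.5,0],
    [0,0,1.5,0],
    [0,0,1.5,0],
    [0,0,1.5,0]
  ]
}}

```text
time: 17.1
tool_pos: [0.6105, 0.0525, 0.0781]
tool_rot: [-0.042, 0.0, 0.999, 0.009]
contact_force: [0.6, 0.7, 2.6]
gripper_width: -0.001
```

Call:
{"method": "step_arm", "body": {
  "steps": [
    [0,0,1.2,0],
    [0,0,1.2,0]
  ]
}}

```text
time: 17.3
tool_pos: [0.6107, 0.0525, 0.0758]
tool_rot: [-0.041, 0.0, 0.999, 0.009]
contact_force: [1.6, 0.1, 2.2]
gripper_width: 0.001
```

Call:
{"method": "step_arm", "body": {
  "steps": [
    [0,0,1.2,0],
    [0,0,1.2,0]
  ]
}}

```text
time: 17.5
tool_pos: [0.611, 0.0525, 0.0739]
tool_rot: [-0.041, 0.0, 0.999, 0.009]
contact_force: [-0.1, 0.3, 7.0]
gripper_width: 0.002
```

Call:
{"method": "step_arm", "body": {
  "steps": [
    [0,0,1.2,0],
    [0,0,1.2,0]
  ]
}}

```text
time: 17.7
tool_pos: [0.611, 0.0525, 0.0734]
tool_rot: [-0.041, 0.0, 0.999, 0.009]
contact_force: [-2.0, 0.3, 8.3]
gripper_width: 0.001
```

Call:
{"method": "step_arm", "body": {
  "steps": [
    [0,0,1.8,0],
    [0,0,1.8,0]
  ]
}}

```text
time: 17.9
tool_pos: [0.6111, 0.0525, 0.0728]
tool_rot: [-0.041, -0.0, 0.999, 0.009]
contact_force: [-3.1, -0.4, 9.9]
gripper_width: -0.003
```

Call:
{"method": "step_arm", "body": {
  "steps": [
    [0,0,2.1,0]
  ]
}}

```text
time: 18.0
tool_pos: [0.6111, 0.0525, 0.0725]
tool_rot: [-0.041, -0.0, 0.999, 0.008]
contact_force: [-3.2, -0.8, 10.4]
gripper_width: -0.001
```

Call:
{"method": "step_arm", "body": {
  "steps": [
    [0,0,2.2,0]
  ]
}}

```text
time: 18.1
tool_pos: [0.6111, 0.0525, 0.0723]
tool_rot: [-0.041, -0.0, 0.999, 0.008]
contact_force: [-3.9, -0.4, 11.2]
gripper_width: -0.003
```

Call:
{"method": "step_arm", "body": {
  "steps": [
    [0,0,2.2,0]
  ]
}}

```text
time: 18.2
tool_pos: [0.6112, 0.0524, 0.0723]
tool_rot: [-0.041, -0.0, 0.999, 0.008]
contact_force: [-4.1, -0.7, 13.1]
gripper_width: -0.002
```

Call:
{"method": "step_arm", "body": {
  "steps": [
    [0,0,2.3,0]
  ]
}}

```text
time: 18.3
tool_pos: [0.6112, 0.0524, 0.0722]
tool_rot: [-0.042, -0.0, 0.999, 0.008]
contact_force: [-3.2, 0.4, 13.6]
gripper_width: 0.003
```

Call:
{"method": "step_arm", "body": {
  "steps": [
    [0,0,2.3,0]
  ]
}}

```text
time: 18.4
tool_pos: [0.6112, 0.0525, 0.0722]
tool_rot: [-0.042, -0.001, 0.999, 0.008]
contact_force: [-4.3, -0.2, 12.6]
gripper_width: -0.001
```

Call:
{"method": "step_arm", "body": {
  "steps": [
    [0,0,2.5,0]
  ]
}}

```text
time: 18.5
tool_pos: [0.6112, 0.0524, 0.0722]
tool_rot: [-0.042, -0.001, 0.999, 0.008]
contact_force: [-5.1, -0.5, 11.8]
gripper_width: 0.001
```

```bash
python3 flat.py; python3 - <<'E'
from wr import *
im=cv2.imread("pics/"+sorted([f for f in __import__('os').listdir('pics') if f.startswith('f1')])[-1])
w,_=grab_frame("wrist")
w=cv2.resize(w[:200,180:480,::-1],(660,440))
cv2.imwrite("pics/g.png",cv2.resize(np.vstack([im,w]),(450,600)))
print(state()['contact_force'])
E
```

```text
18.5 [0.61116536 0.05244858 0.07215181] [-5.08 -0.49 11.77] [-0.042 -0.001  0.999  0.008]
slope angle 0.013 z at hinge 0.0685 826
[-4.57869741 -0.22468749 10.20611604]
```

View pics/g.png

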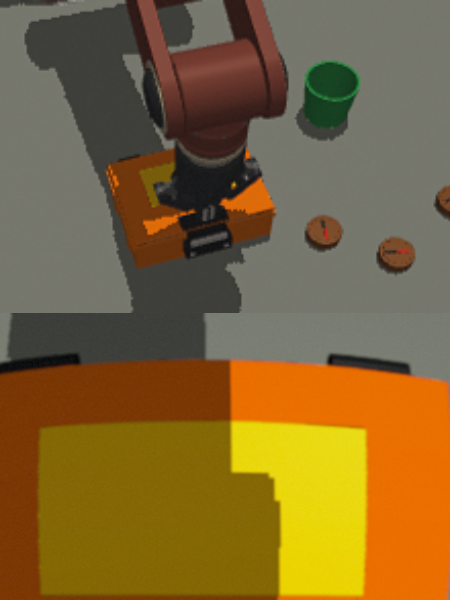

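Call:
{"method": "step_arm", "body": {
  "steps": [
    [0.7,0,2.7,0]
  ]
}}

```text
time: 18.7
tool_pos: [0.6111, 0.0525, 0.0713]
tool_rot: [-0.041, -0.001, 0.999, 0.008]
contact_force: [0.2, -0.2, 8.4]
gripper_width: -0.002
```

Call:
{"method": "step_arm", "body": {
  "steps": [
    [0.3,0,1.5,0]
  ]
}}

```text
time: 18.8
tool_pos: [0.6112, 0.0524, 0.0712]
tool_rot: [-0.04, -0.001, 0.999, 0.008]
contact_force: [-1.2, 0.4, 5.8]
gripper_width: 0.0
```

Call:
{"method": "step_arm", "body": {
  "steps": [
    [0.3,0,2.2,0]
  ]
}}

```text
time: 18.9
tool_pos: [0.6112, 0.0524, 0.0704]
tool_rot: [-0.04, -0.001, 0.999, 0.008]
contact_force: [-0.2, -0.3, 5.8]
gripper_width: -0.003
```

Call:
{"method": "step_arm", "body": {
  "steps": [
    [0.4,0,2.5,0]
  ]
}}

```text
time: 19.0
tool_pos: [0.6112, 0.0524, 0.0687]
tool_rot: [-0.039, -0.001, 0.999, 0.008]
contact_force: [1.8, 0.7, 4.7]
gripper_width: 0.001
```

The force dropped while the lid advanced about 2 mm, which I take as the click. I back off and check.

Call:
{"method": "step_arm", "body": {
  "steps": [
    [0,0,-10,0],
    [0,0,-20,0],
    [0,0,-30,0],
    [0,0,-40,0],
    [0,0,-40,0],
    [20,0,-20,0],
    [0,0,0,0],
    [0,0,0,0]
  ]
}}

```text
time: 19.8
tool_pos: [0.5981, 0.0504, 0.2296]
tool_rot: [-0.049, -0.001, 0.999, 0.008]
contact_force: [0.0, 0.7, -1.3]
gripper_width: -0.001
```

```bash
python3 flat.py; python3 flat.py
```

```text
19.8 [0.59808562 0.05038518 0.22955782] [ 0.04  0.73 -1.32] [-0.049 -0.001  0.999  0.008]
slope angle -0.01 z at hinge 0.0683 1315
19.85 [0.59807643 0.05041602 0.2293429 ] [ 0.87 -0.61  0.57] [-0.05  -0.001  0.999  0.008]
slope angle -0.013 z at hinge 0.0685 1333
```

```bash
python3 -c "
from plant import *
print(job_done())"
```

```text
the job is handed in; nothing more can be done
None
```

The white compass is in the case and the lid is shut on its catch; I handed the job in at about 20 s of the 64 s.

- **Compass:** I laid it flat, dial up, at about (0.584, 0.053) and let go with the lid still open. I last saw it there with the lid half over; it can't be seen under the shut lid.
- **First press failed:** I pushed to about 12 N and backed off. The lid rose to 0.124 rad, so the catch had not clicked.
- **Second press worked:** The highest force I read was about 14 N, slightly above the quoted 8–12 N but well under 20 N. Easing a sideways drag on the pad let the lid move, and the force then fell to about 5 N as it clicked.
- **Final check:** With the arm clear, depth gave a lid angle of about -0.01 rad in two pictures 0.05 s apart, so it is latched and at rest.
- **Other things on the shelf:** The arm stayed clear of the headlamp, carabiner and cup. I did not measure their positions again at the end.

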